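# Measure the longest ear of maize on the length gauge

## Task

Lift the longest of the three maize ears out of the grey bin and lay it, without dropping it, in the V-bed of the length gauge (either way round). Then slide the gauge's jaw along until the ear is held end to end between the fixed plate and the jaw, and tighten the clamp knob on the jaw so the reading stays. Leave the other two ears in the bin and do not disturb the jar, the clear seed box or the wooden counting board.

Things in the scene. Friction and masses are not known exactly. Their poses are not given: they have to be found in the camera images.
- ear_long: Longest ear of maize, bare yellow kernels, 165 mm long, 46 mm across on its straight part (14 to 95 mm from the butt), tip 18 mm across, butt face 28 mm; about 0.2 kg. Origin on its axis at mid-length; own x runs from butt to tip. Lies on one of eight flats, so does not roll freely. In the bin, within 0.15 rad of the bin's x direction, in one of three lanes 78 mm apart.
- ear_mid: Middle ear of maize, 132 mm long, 45 mm across, else like the longest; same axes. Stays in the bin.
- ear_short: Shortest ear of maize, 108 mm long, 44 mm across, else like the longest; same axes. Stays in the bin.
- bin: Loose open grey plastic bin, 228 mm (own x) by 306 mm (own y) by 58 mm high, walls and floor 4 mm; origin at the centre of its underside, on the bench. Three ears lie side by side along its x, in lanes at y = -78, 0 and +78 mm, in any order. It stands left or right of the robot's centre line, the gauge on the other side.
- gauge: Ear-length gauge, screwed down: grey base plate 170 (own x) by 300 (own y) by 10 mm, origin at the centre of its underside. Along y run a 90 degree aluminium V-bed (axis at x = -30; V bottom 16 mm, wall tops 34 mm above the bench; 45 mm wide over the walls) and the jaw's steel beam (24 mm wide, axis at x = +55, top at 34 mm). Fixed steel plate across the -y end of the V, 66 mm wide, top at 76 mm.
- bed (a point): Point on the fixed plate's face where the long ear's axis meets it: x = -30, y = -130 mm of the gauge, 48.5 mm above the bench; axes as the gauge's. The longest ear in the V with an end against the plate has its origin 82.5 mm from here along +y, at this height. Beside the V the fingertips must stay 36 mm or more above the bench to clear the V's walls.
- jaw (a joint): Sliding jaw; value = gap in m from the fixed plate's face to the jaw's face (0 to 0.232, growing to gauge +y; starts at 0.205 to 0.228). A saddle on the beam (46 mm across, 56 mm along y) carries a steel jaw plate over the V, 38 to 68 mm above the bench. Slides with about 1.5 N while the knob is loose; 2 to 5 N more to push the ear along the V. Can be drawn along by its knob.
- jaw_face (a point): Point of the jaw's face (8 mm thick plate, the side towards the fixed plate) on the long ear's axis: x = -30 mm of the gauge, 48.5 mm above the bench; axes as the gauge's.
- knob (a joint): Clamp knob on the jaw's saddle, vertical axis; angle 0 to 1.5 rad, growing clockwise seen from above. Starts loose, at 0 to 0.3. Its shoe meets the beam at about 0.7, then clamps the jaw harder and harder: tight above 1.1, end stop at 1.5. Takes about 0.1 N m to turn. At 0 the bar lies across the beam (along gauge x); tight, nearly along it.
- knob_grip (a point): Middle of the knob's black bar, on its axis, about 80 mm above the bench: bar 60 mm long (own x), 14 mm thick (own y), 26 mm high (13 mm above and below this point). It stands 30 mm to +y of the jaw's face, at x = +55 mm of the gauge, and turns and slides with the knob. The saddle's top is 24 mm below.
- jar: Bystander: closed glass jar with steel lid, 68 mm across, 110 mm high, beyond the work; origin at the centre of its underside.
- seedbox: Bystander: clear open box with a few soybeans, 75 by 110 by 35 mm, beyond the work; origin at the centre of its underside.
- board: Bystander: wooden seed-counting board with raised frame, 160 (own x) by 260 by 22 mm, beyond the work; origin at the centre of its underside.
Things that resemble listed ones, but are neither listed nor needed, are in the scene too. Leave any blue or purple look-alike of the ear_long alone. Leave any blue look-alike of the ear_short alone.

How it is judged:
By the outcome, as a careful person would: the job done as asked, in the order asked, and still so for the second after the job is handed in, with the robot touching nothing.
It also fails if it takes over 53 s, if anything falls off the work surface, if the arm or the gripper's body presses on something with over 40 N, if the wrist force passes 120 N, or if a joint passes its speed limit or range.

## Robot

A 6-joint arm with a two-finger parallel gripper is mounted at the origin on the work surface. World frame = base frame: x ahead of the robot, y to its left, z up, the work surface at z = 0. Lengths are in m, angles in rad, forces in N, time in s.
With the tool pointing down it reaches from about 0.325 to 0.85 m from the base axis. Payload 15.5 kg.
Tool frame: the origin (TCP) lies midway between the tips of the shut fingers; the grasp point (between the pads) lies 19 mm behind it; z points along the fingers, y is the line along which they close (so a half turn about z gives the same grasp; the last joint's range is limited). The gripper opens to 91 mm and grips with 3 to 60 N. Pads are 32 mm wide; open, the fingers measure 118 mm over their backs; the gripper's body (76 mm by 178 mm) begins 60 mm behind the grasp point.
Start: joints at [1.067, 0.494, 1.345, -0, 1.302, -0.096], TCP at [0.248, 0.574, 0.214] pointing down, gripper open.
Joint ranges: [-2.91, 2.91], [-0.82, 2.16], [0.22, 2.67], [-1.22, 4.37], [0.12, 2.79], [-3.08, 3.08]. Speed limits (rad/s): [1.89, 1.89, 2.57, 3.01, 3.01, 3.01].

## Interface

Orientations are given as [roll, pitch, yaw] about the fixed x, y, z axes, in that order (R = Rz(yaw) Ry(pitch) Rx(roll)).
In Python, from bench import ctrl, imaging gives the robot as it stands.
- The arm moves only by the tool move_arm, never from a script. Its argument "series" is a list that holds one entry, the list of rows, each a list of 5 numbers: the shift along the tool's x, y, z as a fraction of full scale, then the turn about the tool's z as a fraction of full scale, then the opening, from -1 (shut) to 1 (fully open). In form: [[[x, y, z, twist, claw], ...]]. A call has 1 to 12 rows; each row is the pose to reach, as a shift and turn from the pose commanded when the call began, along the tool's axes at that moment; what a row does not reach only later rows make up. Full scale, the value 1, is 200 mm for a shift and 90 degrees for a turn. A row lasts 1/12 s, in which the tool goes at most 41.7 mm and 7.16 degrees, less where a joint would pass 70% of its speed; a pose out of reach is approached as far as the arm can. A call with a number of a shift or a turn outside -1 to 1 is refused whole. A call with a gripper value outside its range is refused whole. The fingers move at their own pace and stop on an object; "squeeze" is the grip in N (left out, the last holds). Time passes only in rows, so rows that repeat a pose let the fingers close. It gives the time, the measured TCP pose, the force, the opening and the grip force at its end, in the units of the state.
- ctrl.read_state(): the state, without advancing time (a new reading comes with each control period).
- imaging.camera(name): name is "scene" or "top" or "wrist"; returns a dict with "frame" (400x640x3 uint8, red, green, blue), "intrinsics" (3x3 intrinsics, pixels), "R" (3x3) and "t" (3): a world point X has camera coordinates R X + t; the wrist camera has in their place "T_tool_cam" (4x4, takes a point from camera to tool coordinates, whose origin is the TCP and whose axes are the flange's). Camera axes: x right, y down, z forward; pixel columns grow to the right and rows downward; lengths in m; the calibration is good to about 2 mm. A picture is of the moment at which its call begins: read the wrist's pose just before it. There is no depth.
- ctrl.sign_off(): hands the job in; it is judged then, once.
The state is a dict: "clock": time; "q": joint angles; "qd": joint speeds; "effort": joint torques, N m; "eef_pos": TCP position; "eef_rot": TCP orientation; "ft_force": force on the tool from outside, world axes, zero at the start; "moment": the same for the moment, N m; "opening": finger opening in m; "finger_force": force on a finger pad.
Only numpy, scipy, OpenCV 4.12 (cv2) and the standard library are available. Lean on these libraries where they do the work, as an engineer would, in place of code of your own. Each camera call takes 0.05 s, during which the arm holds its last target. There are 200 camera calls.

## Working session

There is one attempt and no reset: what is moved stays moved. The work goes in short steps, Python scripts to look and compute and a tool call to move; the robot and the scene stay as the last step left them, time stands still between calls to the robot, and variables do not carry over. Pictures are saved under pics/ and viewed, at most 10 in all, crops included, and the job is handed in when it is done.

Besides the shell and the picture viewer there is one more tool, called after ">>>" as name(argument=value, ...) on one line, values as JSON. move_arm: Moves the arm, as the interface text tells. Its arguments: {"type":"object","properties":{"series":{"type":"array"},"squeeze":{"type":"number"}},"required":["series"]}

```bash
mkdir -p pics; ls
python3 - <<'E'
from bench import ctrl, imaging
import cv2
s=ctrl.read_state(); print({k:s[k] for k in('clock','eef_pos','eef_rot','opening')})
for n in('top','scene'):
    c=imaging.camera(n); cv2.imwrite(f'pics/{n}0.png',c['frame'][:,:,::-1]); print(n,c['intrinsics'],c['R'],c['t'])
c=imaging.camera('wrist');print(c['T_tool_cam'],c['intrinsics'])
E
```

```text
pics
{'clock': 0.0, 'eef_pos': array([0.24769545, 0.57341873, 0.21335032]), 'eef_rot': array([-3.14040475e+00, -1.08125893e-04,  2.73378726e+00]), 'opening': 0.09134957272461972}
top [[467.69217406   0.         310.5258613 ]
 [  0.         467.69217406 206.22723305]
 [  0.           0.           1.        ]] [[ 0.00548274 -0.9997627   0.02108263]
 [-0.98997444 -0.00840234 -0.14099646]
 [ 0.14114014 -0.02009822 -0.98978559]] [-0.13382923  0.53265635  1.5499558 ]
scene [[364.81652319   0.         322.02287183]
 [  0.         364.81652319 195.48527562]
 [  0.           0.           1.        ]] [[-0.245754    0.96931103  0.00641055]
 [ 0.54817104  0.14442861 -0.82380148]
 [-0.79944573 -0.19893843 -0.56684215]] [ 0.25598637 -0.20017874  1.58013987]
[[-9.61741469e-04 -9.54945899e-01 -2.96778378e-01  8.55049769e-02]
 [ 9.99998711e-01 -1.29997516e-03  9.42338588e-04 -7.18025321e-04]
 [-1.28568689e-03 -2.96777089e-01  9.54945918e-01 -1.70470630e-01]
 [ 0.00000000e+00  0.00000000e+00  0.00000000e+00  1.00000000e+00]] [[336.27499387   0.         323.92347788]
 [  0.         336.27499387 199.4522339 ]
 [  0.           0.           1.        ]]
```

View pics/top0.png

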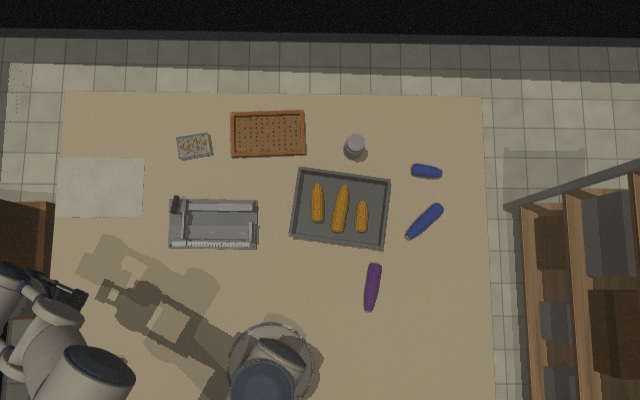

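View pics/scene0.png

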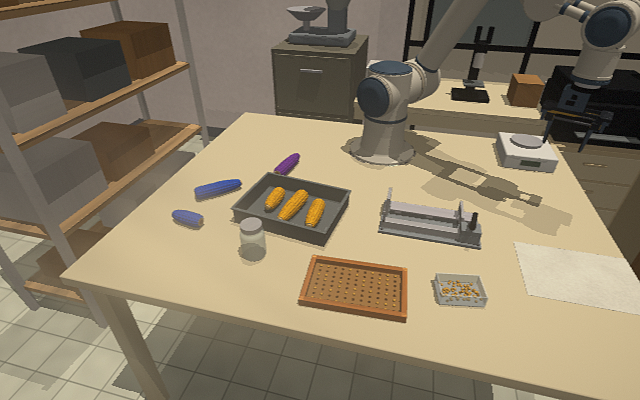

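The top view, with +x up and +y left, shows three yellow ears in the bin at (318,203), (341,209) and (362,217). Possible mistakes are the blue look-alikes at (425,221) and (427,171) and the purple one at (372,287). By description the longest is the middle yellow ear at (341,209). The gauge is at (213,224) with its jaw and knob near (175,205).

```bash
cat > h.py <<'E'
import numpy as np, cv2
from bench import ctrl, imaging
from scipy.spatial.transform import Rotation as Ro
def shot(n):
    s=ctrl.read_state(); c=imaging.camera(n); K=c['intrinsics']
    if n=='wrist':
        T=np.eye(4); T[:3,:3]=Ro.from_euler('xyz',s['eef_rot']).as_matrix(); T[:3,3]=s['eef_pos']
        M=np.linalg.inv(T@c['T_tool_cam']); R,t=M[:3,:3],M[:3,3]
    else: R,t=np.array(c['R']),np.array(c['t'])
    return dict(f=c['frame'],K=K,R=R,t=t,s=s)
def ray(v,px):
    d=v['R'].T@np.linalg.solve(v['K'],[px[0],px[1],1.]); return -v['R'].T@v['t'],d/np.linalg.norm(d)
def onz(v,px,z):
    o,d=ray(v,px); return o+d*(z-o[2])/d[2]
def tri(obs):  # [(view,px),...] -> point, residual
    A=np.zeros((3,3));b=np.zeros(3);L=[]
    for v,p in obs:
        o,d=ray(v,p);P=np.eye(3)-np.outer(d,d);A+=P;b+=P@o;L.append((o,P))
    X=np.linalg.solve(A,b); return X,[np.linalg.norm(P@(X-o)) for o,P in L]
def proj(v,X):
    c=v['R']@np.asarray(X)+v['t']; return (v['K']@c)[:2]/c[2]
def ears(v,amin=120):
    h=cv2.cvtColor(v['f'],cv2.COLOR_RGB2HSV); m=cv2.inRange(h,(14,150,70),(32,255,255))
    cs=[c for c in cv2.findContours(m,cv2.RETR_EXTERNAL,cv2.CHAIN_APPROX_NONE)[0] if cv2.contourArea(c)>amin]
    return cs
def ends(v,c,z):  # contour -> centre and axis ends on plane z
    P=np.array([onz(v,p[0],z) for p in c])[:,:2]; (cx,cy),_,_=cv2.minAreaRect(P.astype(np.float32)*1000)
    u=np.linalg.svd(P-P.mean(0),full_matrices=False)[2][0]; a=(P-P.mean(0))@u; n=(P-P.mean(0))@[-u[1],u[0]]
    mid=P.mean(0)+u*(a.max()+a.min())/2
    return mid,u,np.ptp(a),np.ptp(n)
E
python3 - <<'E'
from h import *
for n in('top','scene'):
    v=shot(n)
    for c in ears(v):
        r=cv2.minAreaRect(c); mid,u,l,w=ends(v,c,0.027)
        if l>.08 and l<.2: print(n,np.round(r[0]),np.round(mid,4),np.round(u,3),round(l,3),round(w,3))
    if n=='top':
        f=v['f'][:,:,::-1]
        a=cv2.resize(f[155:255,280:400],None,fx=4,fy=4,interpolation=3); b=cv2.resize(f[185:260,160:270],None,fx=7,fy=7,interpolation=3)
        cv2.imwrite('pics/bin.png',a); cv2.imwrite('pics/gauge.png',b)
E
```

```text
top [361. 216.] [ 0.5015 -0.3035] [-0.996  0.09 ] 0.102 0.041
top [340. 209.] [ 0.5288 -0.232 ] [-0.983  0.186] 0.16 0.043
top [316. 202.] [ 0.5505 -0.151 ] [-1.    -0.004] 0.125 0.038
scene [315. 212.] [ 0.5375 -0.1513] [0.998 0.059] 0.147 0.046
scene [293. 205.] [ 0.5145 -0.2297] [ 0.994 -0.111] 0.174 0.056
scene [275. 197.] [ 0.4944 -0.3026] [0.996 0.094] 0.126 0.052
```

View pics/gauge.png

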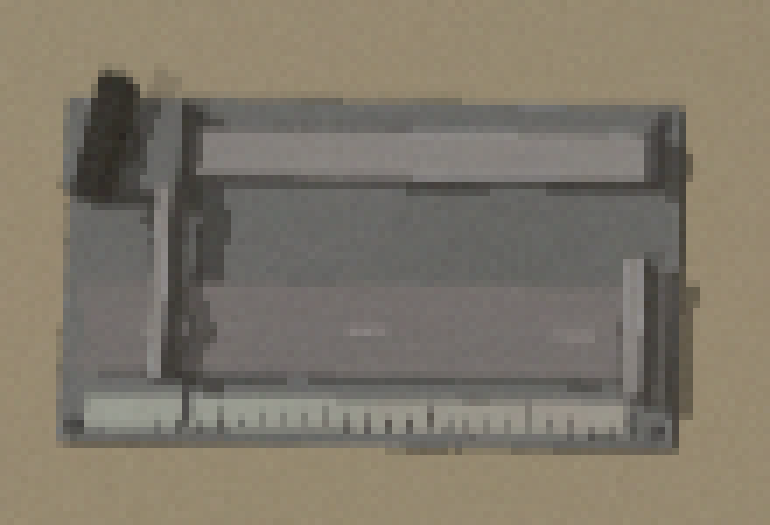

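View pics/bin.png

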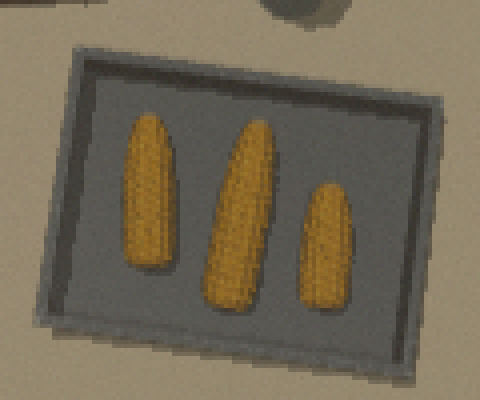

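The crops confirm that the middle yellow ear is the longest, with its tip towards +x. The gauge axes roughly match the world's: fixed plate on the right (-y), jaw and knob on the left (+y), and the V on the near side. Next I move the wrist camera over the gauge to measure it more finely.

>>> move_arm(series=[[[-0.83,-0.65,-0.4,0,0.4],[-0.83,-0.65,-0.4,0,0.4],[-0.83,-0.65,-0.4,0,0.4],[-0.83,-0.65,-0.4,0,0.4],[-0.83,-0.65,-0.4,0,0.4],[-0.83,-0.65,-0.4,0,0.4],[-0.83,-0.65,-0.4,0,0.4],[-0.83,-0.65,-0.4,0,0.4]]])

```text
clock: 0.92
eef_pos: [0.3492, 0.3881, 0.2943]
eef_rot: [3.141, 0.0, 2.732]
ft_force: [-0.1, 0.4, -1.3]
opening: 0.0637
finger_force: 0.0
```

>>> move_arm(series=[[[-0.7,-0.55,0,-0.244,0.4],[-0.7,-0.55,0,-0.244,0.4],[-0.7,-0.55,0,-0.244,0.4],[-0.7,-0.55,0,-0.244,0.4],[-0.7,-0.55,0,-0.244,0.4],[-0.7,-0.55,0,-0.244,0.4],[-0.7,-0.55,0,-0.244,0.4],[-0.7,-0.55,0,-0.244,0.4],[-0.7,-0.55,0,-0.244,0.4]]])

```text
clock: 1.67
eef_pos: [0.433, 0.2333, 0.2936]
eef_rot: [3.142, -0.001, 3.119]
ft_force: [0.1, 0.0, -0.1]
opening: 0.0638
finger_force: 0.0
```

Run:
```python
from h import *
import pickle
v=shot('wrist'); pickle.dump(v,open('w1.pkl','wb')); s=v['s']; print(s['clock'],s['eef_pos'],s['eef_rot'],s['opening'])
cv2.imwrite('pics/w1.png',v['f'][:,:,::-1])
```

```text
1.6667 [0.43295571 0.23331781 0.29358226] [ 3.14154629e+00 -7.02175678e-04  3.11856695e+00] 0.06383318949993606
```

View pics/w1.png

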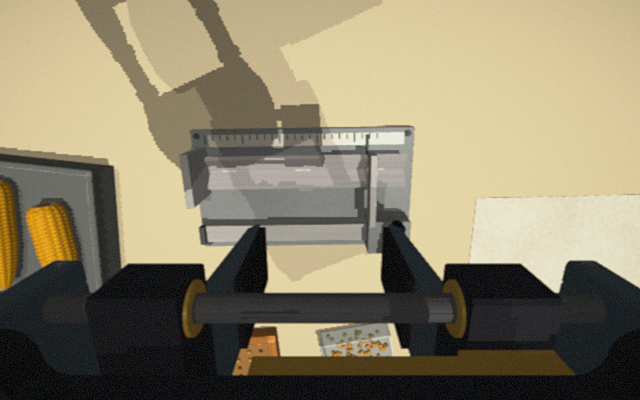

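The wrist view shows the gauge at rows 125–250 and columns 185–412, with the fixed plate on the left near (190,180) and the jaw plate near (372,190). The knob is hidden behind the finger at (395,225). I shift +x and take two views.

>>> move_arm(series=[[[-0.45,0,-0.1,0,0.4],[-0.45,0,-0.1,0,0.4],[-0.45,0,-0.1,0,0.4],[-0.45,0,-0.1,0,0.4],[-0.45,0,-0.1,0,0.4]]])

```text
clock: 2.13
eef_pos: [0.5232, 0.2307, 0.3134]
eef_rot: [-3.141, -0.001, 3.118]
ft_force: [-0.0, 0.5, -1.3]
opening: 0.0639
finger_force: 0.0
```

Run:
```python
from h import *
import pickle
v=shot('wrist'); pickle.dump(v,open('wa.pkl','wb'))
```

>>> move_arm(series=[[[0,-0.9,0,0,0.4],[0,-0.9,0,0,0.4],[0,-0.9,0,0,0.4],[0,-0.9,0,0,0.4],[0,-0.9,0,0,0.4],[0,-0.9,0,0,0.4],[0,-0.9,0,0,0.4]]])

```text
clock: 2.77
eef_pos: [0.5182, 0.0501, 0.314]
eef_rot: [3.141, -0.0, 3.116]
ft_force: [-1.2, 1.1, -0.3]
opening: 0.0636
finger_force: 0.0
```

Run:
```python
from h import *
import pickle
v=shot('wrist'); pickle.dump(v,open('wb.pkl','wb'))
a=pickle.load(open('wa.pkl','rb'))
for w in(a,v): print(w['s']['clock'],w['s']['eef_pos'],w['s']['eef_rot'])
A=a['f'][:,:,::-1];B=v['f'][:,:,::-1]
ga=cv2.resize(A[20:220,150:450],None,fx=2.6,fy=2.6,interpolation=3)[:,:780]
gb=cv2.resize(B[20:220],None,fx=1,fy=1)
cv2.imwrite('pics/ga.png',ga)
b=cv2.resize(B[0:300,:],None,fx=1.25,fy=1.25,interpolation=3);cv2.imwrite('pics/gb.png',b)
```

```text
2.1333 [0.52322566 0.23066415 0.31336653] [-3.14147713e+00 -9.08226154e-04  3.11779744e+00]
2.7667 [0.51822626 0.05006021 0.31399601] [ 3.14128607e+00 -1.68449847e-04  3.11612545e+00]
```

View pics/ga.png

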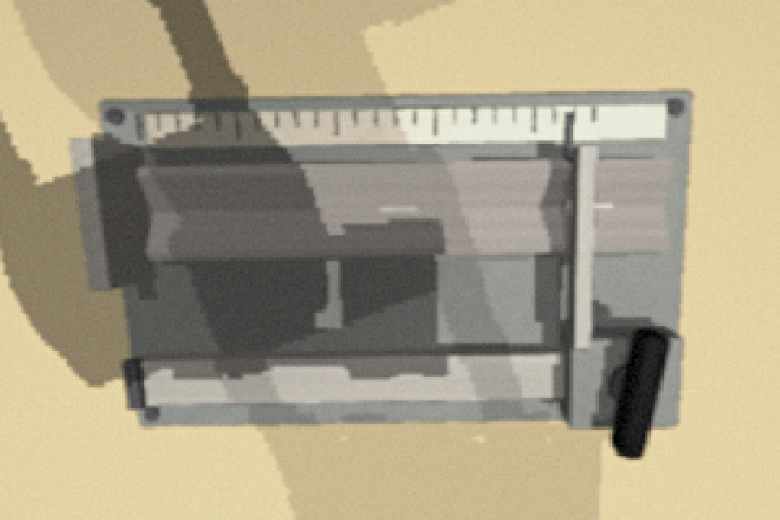

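View pics/gb.png

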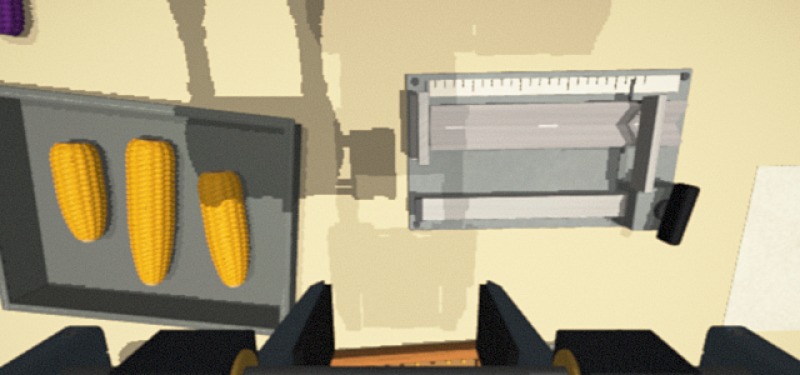

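View A (crop) shows the base corners at (102,101), (692,92), (678,427) and (143,427), the fixed plate's top face edge at (91,140)–(108,290), and the knob bar at (652,330)–(630,458). View B shows all three ears, with the long one in the middle lane and its tip down the image (+x), plus the gauge and knob.

```bash
cat > m.py <<'E'
from h import *
import pickle
a=pickle.load(open('wa.pkl','rb'));b=pickle.load(open('wb.pkl','rb'))
pa=lambda x,y:(150+x/2.6-.3,20+y/2.6-.3); pb=lambda x,y:(x/1.25-.1,y/1.25-.1)
f=lambda X:np.round(X,4)
for n,A,B in [('TL',(102,101),(405,74)),('TR',(692,92),(691,68)),('BR',(678,427),None),('BL',(143,427),(410,229)),
  ('fixface1',(91,140),(428,92)),('fixface2',(108,290),(430,164)),('jawface1',(577,147),(643,97)),('jawface2',(574,347),(637,190)),
  ('beamtop fix/near',(146,358),(417,197))]:
    X=onz(a,pa(*A),.01); Y=onz(b,pb(*B),.01) if B else None
    print(n,f(X),None if Y is None else f(Y),*( [f(q) for q in tri([(a,pa(*A)),(b,pb(*B))])] if B else []))
K=[]
for v,(x0,x1,y0,y1) in((a,(380,412,140,202)),(b,(520,565,142,200))):
    g=v['f'][y0:y1,x0:x1].max(2); m=(g<45).astype(np.uint8)
    c=max(cv2.findContours(m,0,1)[0],key=cv2.contourArea); r=cv2.minAreaRect(c); p=(r[0][0]+x0,r[0][1]+y0); K.append((v,p)); print('knob',p,r[1],r[2], f(onz(v,p,.08)))
    bx=cv2.boxPoints(r)+[x0,y0]; W=np.array([onz(v,q,.085)[:2] for q in bx]); e=W[1]-W[0]; e2=W[2]-W[1]; e=e if e@e>e2@e2 else e2; print(' bar ang',np.degrees(np.arctan2(e[1],e[0])),np.linalg.norm(e))
print('knob tri',tri(K))
for c in ears(b):
    mid,u,l,w=ends(b,c,.027); 
    if .09<l<.2: print('ear',f(mid),f(u),l,w, cv2.minAreaRect(c)[0])
E
python3 m.py
```

```text
TL [0.3878 0.0579 0.01  ] [0.388  0.0538 0.01  ] [ 0.3868  0.0538 -0.0012] [0.0002 0.0002]
TR [0.3909 0.3539 0.01  ] [0.39   0.3522 0.01  ] [0.39   0.3551 0.0054] [0.0004 0.0004]
BR [0.5643 0.3558 0.01  ] None
BL [0.5568 0.0566 0.01  ] [0.5554 0.0552 0.01  ] [0.5571 0.0552 0.006 ] [0.0006 0.0006]
fixface1 [0.406  0.0497 0.01  ] [0.4063 0.0777 0.01  ] [0.41   0.0742 0.0735] [0.0002 0.0002]
fixface2 [0.481  0.0477 0.01  ] [0.4815 0.0791 0.01  ] [0.4744 0.0751 0.0802] [0.0002 0.0002]
jawface1 [0.4154 0.2967 0.01  ] [0.4173 0.3061 0.01  ] [0.4173 0.2935 0.0337] [0.0008 0.0008]
jawface2 [0.5178 0.2969 0.01  ] [0.5167 0.3134 0.01  ] [0.5103 0.2914 0.0499] [0.0007 0.0007]
beamtop fix/near [0.518  0.0633 0.01  ] [0.5181 0.064  0.01  ] [0.5177 0.064  0.0119] [0. 0.]
knob (394.02295112609863, 170.15245819091797) (15.46015453338623, 49.30071258544922) 13.240520477294922 [0.5276 0.3165 0.08  ]
 bar ang 168.59640215768178 0.059927902138978285
knob (537.4561862945557, 168.71391487121582) (27.49779510498047, 48.96474075317383) 21.03750991821289 [0.526 0.312 0.08 ]
 bar ang 167.05105296242445 0.05701003928548402
knob tri (array([0.52912398, 0.3186555 , 0.06974103]), [np.float64(0.0007480046882911074), np.float64(0.0007480046882909418)])
ear [0.7624 0.2542] [0.981 0.194] 0.10969713117068777 0.03369754949053194 (455.06524658203125, 308.406005859375)
ear [ 0.7506 -0.1661] [ 0.9686 -0.2488] 0.10947061222549653 0.03358594974025859 (193.00820922851562, 308.40985107421875)
ear [0.7125 0.0442] [-0.0062 -1.    ] 0.18521420691459012 0.03204137517853424 (323.5, 283.0)
ear [ 0.5473 -0.1517] [ 0.9999 -0.0169] 0.13173815811984027 0.04890625773144909 (180.6351318359375, 182.31082153320312)
ear [ 0.5003 -0.304 ] [ 0.9912 -0.1324] 0.10749007272307098 0.05631886078534143 (64.5, 152.0)
ear [ 0.5272 -0.2326] [ 0.9775 -0.2109] 0.16568660968283952 0.053355355654508524 (120.81329345703125, 168.3389892578125)
```

>>> move_arm(series=[[[-0.2,-0.7,0,0,0.4],[-0.2,-0.7,0,0,0.4],[-0.2,-0.7,0,0,0.4],[-0.2,-0.7,0,0,0.4],[-0.2,-0.7,0,0,0.4]]])

```text
clock: 3.23
eef_pos: [0.5566, -0.0932, 0.3135]
eef_rot: [-3.141, -0.0, 3.116]
ft_force: [-0.6, -0.1, 0.1]
opening: 0.0637
finger_force: 0.0
```

>>> move_arm(series=[[[-0.2,-0.7,0,0.112,0.4],[-0.2,-0.7,0,0.112,0.4],[-0.2,-0.7,0,0.112,0.4],[-0.2,-0.7,0,0.112,0.4],[-0.2,-0.7,0,0.112,0.4],[-0.2,-0.7,0,0.112,0.4]]])

```text
clock: 3.73
eef_pos: [0.5927, -0.2308, 0.3133]
eef_rot: [3.141, -0.001, 2.942]
ft_force: [-0.4, 0.4, 0.3]
opening: 0.0638
finger_force: 0.0
```

```bash
cat > e.py <<'E'
from h import *
import pickle
v=shot('wrist'); pickle.dump(v,open('wc.pkl','wb')); cv2.imwrite('pics/wc.png',v['f'][:,:,::-1])
s=v['s'];print(s['clock'],s['eef_pos'],s['eef_rot'],s['opening'])
b=pickle.load(open('wb.pkl','rb')); t=shot('top')
def longest(w):
    L=[(ends(w,c,.027),c) for c in ears(w,100)]; L=[q for q in L if .4<q[0][0][0]<.63 and -.36<q[0][0][1]<-.1]
    return max(L,key=lambda q:q[0][2])
C=[]
for w in(v,b,t):
    (mid,u,l,wd),c=longest(w); p=proj(w,[*mid,.027]); C.append((w,p)); 
    # axis from half-width centres over straight part
    P=np.array([onz(w,q[0],.027)[:2] for q in c])-mid; u=u*np.sign(u[0]); n=np.array([-u[1],u[0]]); A=P@u;N=P@n; bins=np.arange(-.07,.04,.01)
    k=[(x+.005,(N[(A>=x)&(A<x+.01)].max()+N[(A>=x)&(A<x+.01)].min())/2) for x in bins if ((A>=x)&(A<x+.01)).sum()>1]
    fit=np.polyfit(*np.array(k).T,1); print('mid',np.round(mid,4),'yaw',round(np.arctan2(u[1],u[0]),3),'straight yaw',round(np.arctan2(u[1],u[0])+fit[0],3),'lat off',np.round(fit[1],4),'len',round(l,3),round(wd,3))
for i,j in((0,1),(0,2)): print('tri',tri([C[i],C[j]]))
E
python3 e.py
```

```text
3.7333 [ 0.59266657 -0.23084932  0.31332451] [ 3.14092677e+00 -8.52672076e-04  2.94151472e+00] 0.06384643313459704
mid [ 0.5256 -0.2318] yaw -0.186 straight yaw -0.183 lat off 0.0001 len 0.164 0.045
mid [ 0.5272 -0.2326] yaw -0.213 straight yaw -0.19 lat off 0.0001 len 0.166 0.053Traceback (most recent call last):
  File "e.py", line 11, in <module>
    (mid,u,l,wd),c=longest(w); p=proj(w,[*mid,.027]); C.append((w,p));
                   ~~~~~~~^^^
  File "e.py", line 8, in longest
    return max(L,key=lambda q:q[0][2])
ValueError: max() iterable argument is empty
```

>>> move_arm(series=[[[0.37,-0.072,0.3,-0.01,0.4],[0.37,-0.072,0.5,-0.01,0.4],[0.37,-0.072,0.8,-0.01,0.4],[0.37,-0.072,0.8,-0.01,0.4],[0.37,-0.072,0.8,-0.01,0.4],[0.37,-0.072,0.8,-0.01,0.4],[0.37,-0.072,0.8,-0.01,0.4]]])

```text
clock: 4.42
eef_pos: [0.517, -0.23, 0.1544]
eef_rot: [3.141, -0.001, 2.958]
ft_force: [-0.3, 0.2, 0.8]
opening: 0.0638
finger_force: 0.0
```

Run:
```python
from h import *
s=ctrl.read_state(); print(s['eef_pos'],s['eef_rot'])
```

```text
[ 0.51703521 -0.23001928  0.15435776] [ 3.14119293e+00 -5.92255773e-04  2.95817671e+00]
```

>>> move_arm(series=[[[0,0,0.2,0,0.4],[0,0,0.4,0,0.4],[0,0,0.55,0,0.4],[0,0,0.64,0,0.4],[0,0,0.68,0,0.4],[0,0,0.68,0,0.4],[0,0,0.68,0,-0.5],[0,0,0.68,0,-0.5],[0,0,0.68,0,-0.5],[0,0,0.68,0,-0.5],[0,0,0.68,0,-0.5],[0,0,0.68,0,-0.5]]], squeeze=25)

```text
clock: 5.42
eef_pos: [0.518, -0.2318, 0.0196]
eef_rot: [-3.141, 0.003, 2.957]
ft_force: [0.8, 2.6, 11.4]
opening: 0.0456
finger_force: 25.0
```

>>> move_arm(series=[[[0,0,-0.05,0,-0.5],[0,0,-0.15,0,-0.5],[0,0,-0.35,0,-0.5],[0,0,-0.55,0,-0.5],[0,0,-0.75,0,-0.5],[0,0,-0.75,0,-0.5],[0,0,-0.75,0,-0.5]]])

```text
clock: 6.0
eef_pos: [0.518, -0.232, 0.1712]
eef_rot: [-3.14, 0.005, 2.957]
ft_force: [0.3, 0.2, -2.9]
opening: 0.0459
finger_force: 25.0
```

Run:
```python
from h import *
v=shot('wrist'); s=v['s']; print(s['eef_pos'],s['eef_rot'],s['ft_force'],s['moment'],s['finger_force'],s['q'])
cv2.imwrite('pics/lift.png',v['f'][:,:,::-1])
```

```text
[ 0.51799158 -0.2319914   0.17124365] [-3.13970167  0.00518968  2.9568723 ] [ 0.2947996   0.20033316 -2.92837761] [ 0.0401151   0.04041787 -0.05709173] 24.999086674069986 [-5.26254676e-01  4.56532385e-01  1.54748977e+00 -4.81397433e-05
  1.13204721e+00 -1.91230541e+00]
```

View pics/lift.png

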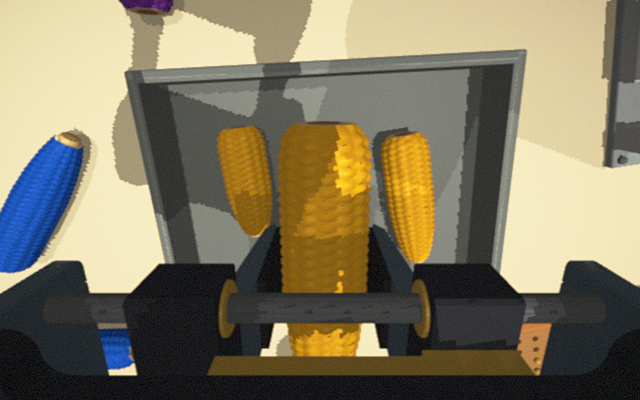

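The ear is held square between the pads, with its butt at (325,122) towards tool +x. The two other ears still lie in the bin. I carry it to above the V.

>>> move_arm(series=[[[0.07,0.18,0,0,-0.5],[0.15,0.38,0,0,-0.5],[0.22,0.58,0,0,-0.5],[0.3,0.78,0,0,-0.5],[0.368,0.964,0,0,-0.5],[0.368,0.964,0,0,-0.5]]])

```text
clock: 6.55
eef_pos: [0.4765, -0.0225, 0.1667]
eef_rot: [3.14, -0.005, 2.96]
ft_force: [-0.7, -1.1, -1.4]
opening: 0.0458
finger_force: 25.0
```

>>> move_arm(series=[[[0.07,0.18,0,0.079,-0.5],[0.15,0.38,0,0.158,-0.5],[0.22,0.58,0,0.237,-0.5],[0.3,0.78,0,0.316,-0.5],[0.368,0.964,0,0.395,-0.5],[0.368,0.964,0,0.474,-0.5],[0.368,0.964,0,0.553,-0.5],[0.368,0.964,0,0.632,-0.5],[0.368,0.964,0,0.711,-0.5],[0.368,0.964,0,0.79,-0.5],[0.368,0.964,0,0.869,-0.5],[0.368,0.964,0,0.889,-0.5]]])

```text
clock: 7.55
eef_pos: [0.442, 0.1745, 0.1668]
eef_rot: [-3.139, 0.001, 1.571]
ft_force: [0.4, -1.7, -1.4]
opening: 0.0457
finger_force: 25.0
```

Run:
```python
from h import *
import pickle
v=shot('wrist'); s=v['s']; print(s['clock'],s['eef_pos'],s['eef_rot'],s['ft_force'],s['finger_force'],s['opening'])
pickle.dump(v,open('wd.pkl','wb')); 
C=max(ears(v,100),key=cv2.contourArea); top=C[:,0,1].min(); xs=C[C[:,0,1]<top+3][:,0,0]; p=(xs.mean(),top)
az=s['eef_pos'][2]+.0075
print('butt px',p,onz(v,p,az+.01)-s['eef_pos'])
t=shot('scene'); pickle.dump(t,open('sd.pkl','wb'))
A=cv2.resize(v['f'][:300],(640,300)); B=cv2.resize(t['f'][150:260,330:530],(640,300),interpolation=cv2.INTER_CUBIC)
cv2.imwrite('pics/above.png',np.vstack([A,B])[:,:,::-1][:600])
```

```text
7.55 [0.44196587 0.17448507 0.16678411] [-3.13883457e+00  7.37878755e-04  1.57138204e+00] [ 0.42431059 -1.65428969 -1.37089753] 24.9917453553644 0.04565605738184865
butt px (np.float64(324.0149253731343), np.int32(124)) [-0.00101714  0.072133    0.0175    ]
```

View pics/above.png

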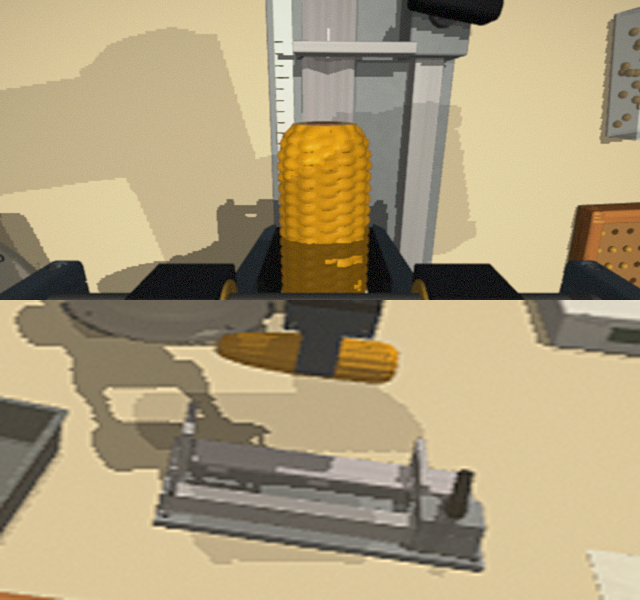

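The ear hangs over the V, with its butt at (325,122) in the wrist view. The V walls show beyond it at columns 303–355 and the jaw plate at row 48. I check the V axis and the jaw face from this view.

Run:
```python
from h import *
import pickle
v=pickle.load(open('wd.pkl','rb'))
g=cv2.cvtColor(v['f'],cv2.COLOR_RGB2GRAY).astype(int)
for r in(20,70,90,110): 
    print(r,list(g[r,290:366:2]))
for p,z in(((303,70),.034),((355,70),.034),((303,110),.034),((357,110),.034),((295,54),.068),((415,52),.068)): print(p,np.round(onz(v,p,z),4))
```

```text
20 [np.int64(230), np.int64(156), np.int64(150), np.int64(154), np.int64(153), np.int64(151), np.int64(153), np.int64(156), np.int64(158), np.int64(160), np.int64(167), np.int64(161), np.int64(161), np.int64(159), np.int64(161), np.int64(162), np.int64(167), np.int64(163), np.int64(157), np.int64(162), np.int64(159), np.int64(162), np.int64(163), np.int64(158), np.int64(152), np.int64(156), np.int64(160), np.int64(159), np.int64(160), np.int64(149), np.int64(158), np.int64(161), np.int64(161), np.int64(131), np.int64(138), np.int64(149), np.int64(151), np.int64(149)]
70 [np.int64(235), np.int64(190), np.int64(95), np.int64(95), np.int64(95), np.int64(97), np.int64(138), np.int64(169), np.int64(163), np.int64(173), np.int64(169), np.int64(167), np.int64(123), np.int64(118), np.int64(105), np.int64(103), np.int64(104), np.int64(104), np.int64(105), np.int64(112), np.int64(115), np.int64(114), np.int64(114), np.int64(109), np.int64(107), np.int64(123), np.int64(145), np.int64(162), np.int64(161), np.int64(159), np.int64(171), np.int64(165), np.int64(112), np.int64(80), np.int64(88), np.
[... 687 characters left out ...]
156), np.int64(143), np.int64(130), np.int64(168), np.int64(166), np.int64(168), np.int64(174), np.int64(173), np.int64(170), np.int64(171), np.int64(166), np.int64(172), np.int64(173), np.int64(168), np.int64(169), np.int64(169), np.int64(171), np.int64(169), np.int64(166), np.int64(158), np.int64(164), np.int64(166), np.int64(173), np.int64(167), np.int64(162), np.int64(169), np.int64(172), np.int64(155), np.int64(131), np.int64(152), np.int64(153), np.int64(150), np.int64(151), np.int64(151)]
(303, 70) [0.4229 0.2791 0.034 ]
(355, 70) [0.4667 0.2791 0.034 ]
(303, 110) [0.4223 0.2465 0.034 ]
(357, 110) [0.4693 0.2465 0.034 ]
(295, 54) [0.4192 0.2879 0.068 ]
(415, 52) [0.5078 0.2892 0.068 ]
```

>>> move_arm(series=[[[0,0.008,0.15,0,-0.5],[0,0.008,0.32,0,-0.5],[0,0.008,0.46,0,-0.5],[0,0.008,0.54,0,-0.5],[0,0.008,0.57,0,-0.5],[0,0.008,0.58,0,-0.5],[0,0.008,0.59,0,-0.5],[0,0.008,0.6,0,-0.5],[0,0.008,0.6,0,-0.5]]])

```text
clock: 8.4
eef_pos: [0.4451, 0.1749, 0.0485]
eef_rot: [3.14, -0.0, 1.578]
ft_force: [-0.3, 0.6, -1.5]
opening: 0.0457
finger_force: 25.0
```

>>> move_arm(series=[[[0,-0.004,0.01,0,-0.5],[0,-0.004,0.015,0,-0.5],[0,-0.004,0.02,0,-0.5],[0,-0.004,0.025,0,-0.5]]])

```text
clock: 8.73
eef_pos: [0.4439, 0.1748, 0.043]
eef_rot: [3.141, -0.0, 1.578]
ft_force: [0.6, 0.9, -2.5]
opening: 0.0455
finger_force: 25.0
```

>>> move_arm(series=[[[0,0,0.006,0,-0.5],[0,0,0.01,0,-0.5],[0,0,0.01,0,-0.5]]])

```text
clock: 8.98
eef_pos: [0.4441, 0.1748, 0.0413]
eef_rot: [3.141, -0.0, 1.577]
ft_force: [-0.7, -0.5, 10.3]
opening: 0.0456
finger_force: 25.0
```

Contact came at the predicted height, so I release and lift clear.

>>> move_arm(series=[[[0,0,0,0,0.1],[0,0,0,0,0.2],[0,0,0,0,0.35],[0,0,0,0,0.35],[0,0,0,0,0.35],[0,0,-0.1,0,0.35],[0,0,-0.25,0,0.35],[0,0,-0.45,0,0.35],[0,0,-0.65,0,0.35],[0,0,-0.85,0,0.35],[0,0,-1,0,0.35],[0,0,-1,0,0.35]]])

```text
clock: 9.98
eef_pos: [0.4463, 0.1755, 0.2467]
eef_rot: [3.133, -0.002, 1.578]
ft_force: [0.5, 0.5, 0.2]
opening: 0.0616
finger_force: 0.0
```

Run:
```python
from h import *
import pickle
v=shot('wrist'); s=v['s']; print(s['clock'],s['eef_pos'],s['eef_rot'],s['opening'])
pickle.dump(v,open('we.pkl','wb'))
cv2.imwrite('pics/placed.png',v['f'][:,:,::-1])
```

```text
9.9833 [0.44630237 0.17546313 0.24666666] [ 3.13289348e+00 -2.18521015e-03  1.57756922e+00] 0.06158871758208841
```

View pics/placed.png

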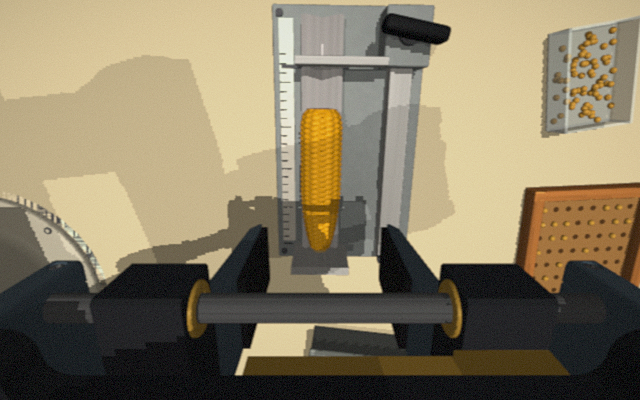

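The ear lies in the V along its axis, with its butt at (322,108) and its tip at (320,250) by the fixed plate. The jaw plate is at row 60 and the knob bar runs from (384,22) to (449,34). I measure the knob next.

Run:
```python
from h import *
import pickle
v=pickle.load(open('we.pkl','rb'))
a=pickle.load(open('wa.pkl','rb'));K=[]
for w,(x0,x1,y0,y1) in((v,(375,460,5,55)),(a,(380,412,140,202))):
    m=(w['f'][y0:y1,x0:x1].max(2)<60).astype(np.uint8)
    c=max(cv2.findContours(m,0,1)[0],key=cv2.contourArea); r=cv2.minAreaRect(c); p=(r[0][0]+x0,r[0][1]+y0)
    K.append((w,p)); bx=cv2.boxPoints(r)+[x0,y0]; W=np.array([onz(w,q,.085)[:2] for q in bx]); e=W[1]-W[0]; e2=W[2]-W[1]; L,S=(e,e2) if e@e>e2@e2 else (e2,e)
    print(p,r[1],'z.08',onz(w,p,.08),'z.085',onz(w,p,.085),'ang',np.degrees(np.arctan(L[1]/L[0])),np.linalg.norm(L),np.linalg.norm(S))
print(tri(K))
# jaw plate edge & butt
for p,z in(((295,66),.068),((388,64),.068),((322,108),.06),((384,15),.093),((449,30),.093)): print(p,np.round(onz(v,p,z),4))
```

```text
(411.13489532470703, 39.64194107055664) (69.37454986572266, 44.08258056640625) z.08 [0.52589282 0.30939534 0.08      ] z.085 [0.52466672 0.30865437 0.085     ] ang -12.553772406462473 0.06250632073557036 0.035699287576512216
(392.70588207244873, 169.17646980285645) (18.91777801513672, 50.447410583496094) z.08 [0.52634674 0.31488027 0.08      ] z.085 [0.52524921 0.31385894 0.085     ] ang -12.367531866273673 0.06114125353923183 0.022722856044819252
(array([0.508227  , 0.29855402, 0.1570234 ]), [np.float64(0.0012979404416018025), np.float64(0.0012979404416016691)])
(295, 66) [0.4181 0.2871 0.068 ]
(388, 64) [0.5081 0.2895 0.068 ]
(322, 108) [0.4444 0.2477 0.06  ]
(384, 15) [0.4976 0.3267 0.093 ]
(449, 30) [0.5553 0.3154 0.093 ]
```

>>> move_arm(series=[[[0.71,0.409,0.3,-0.08,-0.12],[0.71,0.409,0.3,-0.16,-0.12],[0.71,0.409,0.3,-0.24,-0.12],[0.71,0.409,0.3,-0.32,-0.12],[0.71,0.409,0.3,-0.4,-0.12],[0.71,0.409,0.3,-0.48,-0.12],[0.71,0.409,0.3,-0.56,-0.12],[0.71,0.409,0.3,-0.64,-0.12],[0.71,0.409,0.3,-0.72,-0.12],[0.71,0.409,0.3,-0.8,-0.12],[0.71,0.409,0.4,-0.859,-0.12],[0.71,0.409,0.5,-0.859,-0.12]]])

```text
clock: 11.03
eef_pos: [0.5246, 0.3173, 0.1399]
eef_rot: [3.141, 0.0, 2.934]
ft_force: [-0.1, 0.0, -1.4]
opening: 0.0403
finger_force: 0.0
```

Run:
```python
from h import *
import pickle
v=shot('wrist'); s=v['s']; print(s['clock'],s['eef_pos'],s['eef_rot'],s['opening'],s['q'])
pickle.dump(v,open('wf.pkl','wb'))
for z in(.093,.067): print(proj(v,[.5275,.318,z]), [np.round(proj(v,[.5275+k*.0293,.318-k*.0065,z])) for k in(-1,1)])
g=v['f'].max(2)
for r in range(190,300,8): print(r,''.join('#' if x<45 else '+' if x<90 else '.' for x in g[r,230:420:2]))
```

```text
11.0333 [0.5246101  0.31725847 0.13985179] [3.14142136e+00 2.91015246e-04 2.93397318e+00] 0.04026995701626141 [ 4.46561703e-01  5.53538460e-01  1.46185312e+00 -4.55953393e-05
  1.12586591e+00 -9.16595561e-01]
[326.28250271 227.86958319] [array([327., 186.]), array([326., 267.])]
[326.0047085  215.08821657] [array([326., 177.]), array([326., 251.])]
190 +++++++++++++++++++............+++.........+##########++++++++++...............................
198 ++++++++++++++++++++.+++++....+..++........+##########+++++++++++..............................
206 ++++++++.....................++...+++++++++###########++++++++++++.............................
214 ...........................+..++..+++.++++#+###########+++++++++++.............................
222 ......+........................+++++++++++++##########++++++++++++.............................
230 ....................+#+#+###+....+++++++++++##########++++++++++++####++##+....................
238 ..................##++++#####.....++++++++++#########+............+#####+++##..................
246 ...............+#++#+########................########+............######+###++++...............
254 .............###+###+########................########+............#########+++##+#.............
262 ..........+#++#++#++#########.................#######.............##########+###++##+..........
270 #########++++++#+############.....................................##########+#+++#+#+++########
278 #########++###+++############....................................+##############+++#+#+########
286 ##+.++++++##+++#############+.....................................#############++++++++++++.+##
294 #+..+++#############+#+##+#############################################+#+#########+#####+++.+#
```

The bar sits centred between the fingers at columns 318–336, as predicted. I descend and grip it.

>>> move_arm(series=[[[-0.005,0,0.12,0,-0.12],[-0.005,0,0.25,0,-0.12],[-0.005,0,0.32,0,-0.12],[-0.005,0,0.35,0,-0.12],[-0.005,0,0.35,0,-0.12],[-0.005,0,0.35,0,-0.9],[-0.005,0,0.35,0,-0.9],[-0.005,0,0.35,0,-0.9],[-0.005,0,0.35,0,-0.9],[-0.005,0,0.35,0,-0.9],[-0.005,0,0.35,0,-0.9]]], squeeze=25)

```text
clock: 12.0
eef_pos: [0.5263, 0.3174, 0.0717]
eef_rot: [3.14, 0.001, 2.927]
ft_force: [0.4, 0.9, 7.1]
opening: 0.0139
finger_force: 25.0
```

>>> move_arm(series=[[[-0.008,-0.035,0,0,-0.9],[-0.016,-0.07,0,0,-0.9],[-0.024,-0.105,0,0,-0.9],[-0.03,-0.14,0,0,-0.9],[-0.037,-0.171,0,0,-0.9],[-0.037,-0.171,0,0,-0.9]]])

```text
clock: 12.5
eef_pos: [0.526, 0.2813, 0.0717]
eef_rot: [3.141, 0.001, 2.926]
ft_force: [-0.5, -1.4, 6.8]
opening: 0.0139
finger_force: 25.0
```

>>> move_arm(series=[[[-0.004,-0.02,0,0,-0.9],[-0.008,-0.034,0,0,-0.9],[-0.008,-0.034,0,0,-0.9],[-0.008,-0.034,0,0,-0.9]]])

```text
clock: 12.83
eef_pos: [0.526, 0.275, 0.0717]
eef_rot: [3.141, 0.001, 2.927]
ft_force: [-1.2, -1.5, 9.6]
opening: 0.014
finger_force: 25.0
```

>>> move_arm(series=[[[-0.002,-0.01,0,0,-0.9],[-0.002,-0.01,0,0,-0.9],[-0.002,-0.01,0,0,-0.9]]])

```text
clock: 13.08
eef_pos: [0.526, 0.2733, 0.0717]
eef_rot: [3.141, 0.001, 2.927]
ft_force: [-2.3, 1.6, 8.2]
opening: 0.0135
finger_force: 25.0
```

>>> move_arm(series=[[[-0.002,-0.007,0,0,-0.9],[-0.002,-0.007,0,0,-0.9],[-0.002,-0.007,0,0,-0.9]]])

```text
clock: 13.33
eef_pos: [0.526, 0.2719, 0.0717]
eef_rot: [3.141, 0.001, 2.927]
ft_force: [-1.7, 1.6, 8.2]
opening: 0.0137
finger_force: 25.0
```

>>> move_arm(series=[[[-0.002,-0.007,0,0,-0.9],[-0.002,-0.007,0,0,-0.9],[-0.002,-0.007,0,0,-0.9]]])

```text
clock: 13.58
eef_pos: [0.526, 0.2705, 0.0717]
eef_rot: [3.141, 0.001, 2.927]
ft_force: [-2.6, 1.7, 10.4]
opening: 0.0136
finger_force: 25.0
```

>>> move_arm(series=[[[-0.002,-0.007,0,0,-0.9],[-0.002,-0.007,0,0,-0.9],[-0.002,-0.007,0,0,-0.9]]])

```text
clock: 13.83
eef_pos: [0.526, 0.2693, 0.0717]
eef_rot: [3.14, 0.0, 2.927]
ft_force: [-3.6, 3.9, 9.9]
opening: 0.0139
finger_force: 25.0
```

>>> move_arm(series=[[[-0.002,-0.006,0,0,-0.9],[-0.002,-0.006,0,0,-0.9],[-0.002,-0.006,0,0,-0.9]]])

```text
clock: 14.08
eef_pos: [0.5261, 0.2691, 0.0717]
eef_rot: [3.139, 0.0, 2.927]
ft_force: [-4.3, 12.7, 7.7]
opening: 0.0137
finger_force: 25.0
```

>>> move_arm(series=[[[-0.002,-0.006,0,0,-0.9],[-0.002,-0.006,0,0,-0.9],[-0.002,-0.006,0,0,-0.9]]])

```text
clock: 14.33
eef_pos: [0.5262, 0.2688, 0.0717]
eef_rot: [3.137, 0.0, 2.926]
ft_force: [-6.0, 22.1, 6.1]
opening: 0.0138
finger_force: 25.0
```

The jaw has met firm resistance at y = 0.269, as predicted, so the ear is held end to end. Now I tighten the knob.

>>> move_arm(series=[[[0,0,0,0.07,-0.9],[0,0,0,0.14,-0.9],[0,0,0,0.21,-0.9],[0,0,0,0.28,-0.9],[0,0,0,0.35,-0.9],[0,0,0,0.42,-0.9],[0,0,0,0.49,-0.9],[0,0,0,0.56,-0.9],[0,0,0,0.63,-0.9],[0,0,0,0.7,-0.9],[0,0,0,0.75,-0.9],[0,0,0,0.75,-0.9]]], squeeze=40)

```text
clock: 15.33
eef_pos: [0.529, 0.2714, 0.0721]
eef_rot: [3.134, -0.007, 1.742]
ft_force: [6.9, 41.6, -9.5]
opening: 0.0139
finger_force: 40.0
```

>>> move_arm(series=[[[0.01,0.004,0,0,-0.9],[0.021,0.006,0,0,-0.9],[0.021,0.006,0,0,-0.9]]])

```text
clock: 15.58
eef_pos: [0.529, 0.272, 0.0719]
eef_rot: [3.136, -0.001, 1.749]
ft_force: [8.8, 8.0, 1.7]
opening: 0.0137
finger_force: 40.0
```

>>> move_arm(series=[[[0.004,0.005,0,0,-0.9],[0.004,0.005,0,0,-0.4],[0.004,0.005,0,0,-0.2],[0.004,0.005,0,0,-0.2],[0.004,0.005,0,0,-0.2],[0.004,0.005,-0.08,0,-0.2],[0.004,0.005,-0.2,0,-0.2],[0.004,0.005,-0.4,0,-0.2],[0.004,0.005,-0.6,0,-0.2],[0.004,0.005,-0.8,0,-0.2],[0.004,0.005,-1,0,-0.2],[0.004,0.005,-1,0,-0.2]]])

```text
clock: 16.58
eef_pos: [0.5301, 0.2726, 0.2789]
eef_rot: [3.131, -0.002, 1.749]
ft_force: [1.0, 0.8, 0.2]
opening: 0.0363
finger_force: 0.0
```

>>> move_arm(series=[[[-0.6,-0.3,0,0,-0.2],[-0.6,-0.3,0,0,-0.2],[-0.6,-0.3,0,0,-0.2],[-0.6,-0.3,0,0,-0.2],[-0.6,-0.3,0,0,-0.2]]])

```text
clock: 17.0
eef_pos: [0.4887, 0.1404, 0.271]
eef_rot: [-3.141, 0.0, 1.746]
ft_force: [-0.1, 1.1, 0.1]
opening: 0.0368
finger_force: 0.0
```

Run:
```python
from h import *
import pickle
v=shot('wrist'); s=v['s']; print(s['clock'],s['eef_pos'],s['eef_rot'],s['opening'])
pickle.dump(v,open('wg.pkl','wb'))
c=max([c for c in ears(v,100)],key=lambda c:ends(v,c,.0485)[2] if .35<ends(v,c,.0485)[0][0]<.5 and ends(v,c,.0485)[0][1]>0 else 0)
print('ear',ends(v,c,.0485)); P=np.array([onz(v,p[0],.0485)[:2] for p in c]); print('y range',P[:,1].min(),P[:,1].max())
print([np.round(proj(v,X)) for X in([.5285,.269,.093],[.444,.239,.0485],[.444,.0745,.0485])])
u,w=np.round(proj(v,[.5285,.269,.09])).astype(int)
g=v['f'].max(2)
for r in range(max(0,w-40),w+45,4): print(r,''.join('#' if x<50 else '+' if x<100 else '.' for x in g[r,u-130:u+60:2]))
```

```text
17.0 [0.48866292 0.14040137 0.27104999] [-3.14105444e+00  3.71640234e-04  1.74579930e+00] 0.03682884626216132
ear (array([0.44247831, 0.157333  ]), array([-0.01385072, -0.99990407]), np.float64(0.16402121344687626), np.float64(0.04494946259525777))
y range 0.07538702982249537 0.23936148305467317
[array([389.,  57.]), array([300.,  76.]), array([280., 215.])]
17 ..........................................................++...................................
21 ..........................................................++...................................
25 .........................................................++.....++#+...........................
29 .........................................................++...#######..........................
33 .............................................................########..........................
37 .....................................................+.....++########..........................
41 ....................................................++.....++########..........................
45 ...........................................
[... 739 characters left out ...]
......
77 .........++......................................+........++########...........................
81 .........+.....................++++......................+++########...........................
85 ..............................++++++++++.+..+++..........+++#######+...........................
89 ...............................++++++++++++++++++++++.++++++######+............................
93 ...............................++.++++++++++++++++.+..........++++++...........................
97 ..................................................++...........+...............................
101 ..................................................+...........+................................
```

Run:
```python
from h import *
import pickle
v=pickle.load(open('wg.pkl','rb'))
for x in(.434,.4435,.453):
  for z in(.0485,.060):
    print(x,z,[(y,tuple(int(k) for k in v['f'][tuple(np.round(proj(v,[x,y/1000,z])).astype(int)[::-1])])) for y in range(230,252,2)])
print('jaw top edge rows:'); 
h=cv2.cvtColor(v['f'],cv2.COLOR_RGB2GRAY)
for c in(290,300,310,340,350): print(c,h[50:90,c].tolist())
for r in(60,65,70,75): print(r,onz(v,(345,r),.068))
t=shot('top'); 
for c in ears(t):
    m,u,l,w=ends(t,c,.027)
    if .08<l<.2 and .4<m[0]<.6: print(np.round(m,3),round(l,3))
```

```text
0.434 0.0485 [(230, (222, 155, 34)), (232, (233, 176, 46)), (234, (221, 151, 2)), (236, (224, 155, 27)), (238, (149, 103, 7)), (240, (131, 121, 117)), (242, (205, 200, 190)), (244, (205, 201, 189)), (246, (207, 201, 192)), (248, (156, 152, 144)), (250, (169, 161, 157))]
0.434 0.06 [(230, (218, 153, 30)), (232, (217, 152, 20)), (234, (218, 153, 25)), (236, (187, 130, 22)), (238, (125, 83, 14)), (240, (122, 111, 99)), (242, (204, 202, 192)), (244, (205, 200, 190)), (246, (208, 203, 192)), (248, (170, 164, 156)), (250, (176, 166, 161))]
0.4435 0.0485 [(230, (224, 158, 26)), (232, (220, 154, 14)), (234, (222, 157, 19)), (236, (208, 143, 15)), (238, (214, 148, 14)), (240, (133, 110, 88)), (242, (200, 199, 190)), (244, (206, 199, 191)), (246, (210, 207, 197)), (248, (184, 177, 169)), (250, (175, 167, 158))]
0.4435 0.06 [(230, (226, 158, 27)), (232, (221, 156, 25)), (234, (222, 157, 19)), (236, (218, 152, 24)), (238, (190, 127, 9)), (240, (163, 157, 152)), (242, (206, 201, 192)), (244, (204, 204, 190)), (246, (205, 202, 191)), (248, (171, 163, 154)), (250, (173, 166, 158))]
0.453 0.0485 [(2
[... 1052 characters left out ...]
188, 208, 202, 202, 201, 200, 199, 168, 102, 85, 107, 139, 148, 150, 150, 146, 143, 143, 151, 162, 151]
340 [155, 152, 154, 149, 151, 150, 150, 154, 152, 150, 152, 152, 152, 153, 153, 151, 146, 149, 154, 151, 151, 152, 148, 147, 157, 194, 204, 203, 201, 199, 201, 196, 155, 101, 108, 101, 94, 89, 91, 92]
350 [150, 149, 150, 151, 150, 146, 152, 153, 155, 150, 152, 155, 154, 154, 152, 152, 155, 148, 150, 149, 152, 157, 155, 151, 146, 141, 149, 198, 207, 203, 200, 203, 203, 201, 157, 83, 71, 87, 96, 95]
60 [0.48826401 0.26131346 0.068     ]
65 [0.48918273 0.25660278 0.068     ]
70 [0.49010901 0.25185327 0.068     ]
75 [0.49104296 0.24706445 0.068     ]
[ 0.502 -0.304] 0.101
[ 0.55  -0.151] 0.125
```

The ear's butt borders the jaw plate directly (jaw top edge at y ≈ 0.240), and its tip is at the fixed plate. The other two ears have not moved. The knob is at about 1.38 rad and nothing is being touched, so I hand in.

```bash
python3 -c "
from bench import ctrl; print(ctrl.sign_off())"
```

```text
the job is handed in; nothing more can be done
None
```

The longest ear lies in the V-bed, held end to end between the fixed plate and the jaw, the knob is tightened to about 1.38 rad, and the job was handed in at about 17 s on the robot's clock.

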